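# Raise the hold-down arm off the square candle mould

### The arm

A 6-joint arm with a two-finger parallel gripper is mounted at the origin on the work surface. World frame = base frame: x ahead of the robot, y to its left, z up, the work surface at z = 0. Lengths are in m, angles in degrees, forces in N, time in s.
With the tool pointing down it reaches from about 0.3 to 0.75 m from the base axis. Payload 8.5 kg.
Tool frame: the origin (TCP) lies between the finger pads; the fingertips stand 17 mm ahead of it and the grasp point (between the pads) lies 2 mm behind it (env.tip_reach is the distance from the TCP to the fingertips, in m); z points along the fingers, y is the line along which they close (so a half turn about z gives the same grasp; the last joint's range is limited). The gripper opens to 85 mm and grips with 20 to 120 N. Pads are 22 mm wide; open, the fingers measure 114 mm over their backs; the gripper's body (76 mm by 85 mm) begins 54 mm behind the grasp point. The pads swing forward as they close: fully open they stand 13 mm farther back than shut.
Start: joints at [51.148, 21.807, 74.336, -0, 83.858, -12.336], TCP at [0.246, 0.492, 0.225] pointing down, gripper open.
Joint ranges: [-178.18, 178.18], [-50.72, 133.34], [12.68, 142.11], [-81.47, 261.47], [9.98, 163.14], [-165.26, 165.26]. Speed limits (degrees/s): [136.94, 136.94, 180, 180, 180, 180].

### API

Orientations are given as a 3x3 rotation matrix whose columns are the frame's x, y, z axes.
In Python, from rig import env, viewer gives the robot as it stands.
- The arm moves only by the tool move_arm, never from a script. Its argument "motion" is a list of rows, each a list of 2 entries, a list of its own where there are three numbers: the shift along the tool's x, y, z normalised to -1 to 1, where 1 is 50 mm, then the turn, a rotation vector about the tool's x, y, z normalised to -1 to 1, where 1 is 8 degrees. A call has 1 to 20 rows; each row shifts and turns the commanded pose from where the row before left it, along the tool's axes as they then stand; what a row does not reach is not made up. A row lasts 1/10 s, in which the tool goes at most 50 mm and 8.59 degrees, less where a joint would pass 70% of its speed; a pose out of reach is approached as far as the arm can. A call with a number of a shift or a turn outside -1 to 1 is refused whole. A call with a gripper value outside its range is refused whole. "claw" is the closure, from 0 (fully open) to 1 (shut), set as the call begins (left out, the last holds). The fingers move at their own pace and stop on an object; "force" is the grip in N (left out, the last holds). Time passes only in rows, so rows that do not move let the fingers close. It gives the time, the measured TCP pose, the force, the opening and the grip force at its end, in the units of the state.
- env.observe(): the state, without advancing time (a new reading comes with each control period).
- viewer.get_image(name): name is "side" or "top" or "wrist"; returns a dict with "frame" (400x640x3 uint8, red, green, blue), "depth" (400x640 float32, m along the optical axis (not along the pixel's ray), 0 where there is no reading), "fx", "fy", "cx", "cy" (pixels), "eye" and "attitude" of the camera in the world; the wrist camera has in their place "T_tool_cam" (4x4, takes a point from camera to tool coordinates, whose origin is the TCP and whose axes are the flange's). Camera axes: x right, y up, looking along -z (the intrinsics and any distortion apply to the point x, -y, -z); pixel columns grow to the right and rows downward; lengths in m; the calibration is good to about 2 mm. The wrist camera is an equidistant fisheye: a pixel r from the principal point sees the ray r / f radians off the axis. A picture is of the moment at which its call begins: read the wrist's pose just before it.
- env.close_job(): hands the job in; it is judged then, once.
The state is a dict: "time_s": time; "q": joint angles; "qvel": joint speeds; "joint_efforts": joint torques, N m; "position": TCP position; "tool_rot": TCP orientation; "ft_force": force on the tool from outside, world axes, zero at the start; "wrist_torque": the same for the moment, N m; "grip_width": finger opening in m; "gripper_force": force on a finger pad.
Only numpy, scipy, OpenCV 4.12 (cv2) and the standard library are available. Lean on these libraries where they do the work, as an engineer would, in place of code of your own. Each camera call takes 0.05 s, during which the arm holds its last target. There are 200 camera calls.

### The job

The candle in the square mould has set: with the fingers, push (do not grip) the counterweighted hold-down arm over the square mould up past its balance point, so that the arm swings to its stop and stays raised by itself, then move clear. Leave the arm on the round mould down, and both moulds, the candle, the spatula and the jar where they stand; none of them is to be lifted or shoved.

Things in the scene. Friction and masses are not known exactly. Their poses are not given: they have to be found in the camera images.
- mould_square: Loose aluminium candle mould, 66 x 66 mm square body on a 78 x 78 mm foot 6 mm thick, 110 mm tall, 0.6 kg, standing on the base plate of its stand under the hold-down arm. Origin: centre of its underside; z up.
- hinge_square (a point): Hinge of the arm over the square mould, midway between two grey cheeks (80 mm over their outsides, tops 30 mm above the hinge), 100 mm above the table. x is level and points away from the crossbar, to the counterweight; y is the hinge axis. The stand is fixed; its 300 x 130 x 12 mm base plate is centred 100 mm along -x from the hinge.
- bar_square (a point): Middle of the steel crossbar (14 mm diameter, 100 mm long, parallel to the hinge) at the free end of the arm over the square mould: 220 mm from the hinge, at rest about 193 mm above the table. A straight 20 x 14 mm beam joins it to the hinge, at rest rising 25 degrees towards the bar. The bar overhangs the near side of the mould by about 45 mm.
- boom_square (a joint): Angle (rad) of the arm over the square mould: about 0 with its pad resting on the mould; grows as the bar goes up and over along +x of the hinge point. Balances at about 0.74: let go below that it falls back, above it the counterweight (44 mm diameter, 50 mm long) swings it to its stop at 1.35, just past upright, where it stays. Lifting it takes at most 3 N at the bar.
- mould_round: Loose aluminium candle mould, 70 mm diameter round body on an 82 mm diameter foot 6 mm thick, 110 mm tall, 0.6 kg, standing on the base plate of its stand under the hold-down arm. Origin: centre of its underside; z up.
- hinge_round (a point): Hinge of the arm over the round mould, midway between two grey cheeks (80 mm over their outsides, tops 30 mm above the hinge), 100 mm above the table. x is level and points away from the crossbar, to the counterweight; y is the hinge axis. The stand is fixed; its 300 x 130 x 12 mm base plate is centred 100 mm along -x from the hinge.
- bar_round (a point): Middle of the steel crossbar (14 mm diameter, 100 mm long, parallel to the hinge) at the free end of the arm over the round mould: 220 mm from the hinge, at rest about 193 mm above the table. A straight 20 x 14 mm beam joins it to the hinge, at rest rising 25 degrees towards the bar. The bar overhangs the near side of the mould by about 45 mm.
- boom_round (a joint): Angle (rad) of the arm over the round mould: about 0 with its pad resting on the mould; grows as the bar goes up and over along +x of the hinge point. Balances at about 0.74: let go below that it falls back, above it the counterweight (44 mm diameter, 50 mm long) swings it to its stop at 1.35, just past upright, where it stays. Lifting it takes at most 3 N at the bar.
- candle: Bystander: loose blue pillar candle standing between and behind the moulds, 52 mm diameter, 118 mm tall. Origin: centre of its underside.
- spatula: Bystander: loose spatula lying flat on the table between the robot and the stands. Origin: on its underside, near the middle of its length; handle towards its -x.
- jar: Bystander: loose amber glass jar, 64 mm diameter, 75 mm tall, at the left of the work. Origin: centre of its underside.
Mind the look-alikes: they are no part of the job. What is shaped like the mould_square but red is not meant.

How it is judged:
By the outcome, as a careful person would: the job done as asked, in the order asked, and still so for the second after the job is handed in, with the robot touching nothing.
It also fails if it takes over 45 s, if anything falls off the work surface, if the arm or the gripper's body presses on something with over 40 N, if the wrist force passes 120 N, or if a joint passes its speed limit or range.

## Working session

There is one attempt and no reset: what is moved stays moved. The work goes in short steps, Python scripts to look and compute and a tool call to move; the robot and the scene stay as the last step left them, time stands still between calls to the robot, and variables do not carry over. Pictures are saved under pics/ and viewed, at most 10 in all, crops included, and the job is handed in when it is done.

Besides the shell and the picture viewer there is one more tool, called as a command line: name --argument value ..., lists and objects as JSON in quotes. move_arm: Moves the arm, as the interface text tells. Scaled input: -1 to 1 covers 50 mm each way for a shift and 8 degrees each way for a turn. Its arguments: {"type":"object","properties":{"motion":{"type":"array","items":{"type":"array"}},"claw":{"type":"number"},"force":{"type":"number"}},"required":["motion"]}

```bash
mkdir -p pics
cat > h.py <<'E'
import numpy as np, cv2
from rig import env, viewer
def snap(n,f):
    d=viewer.get_image(n); cv2.imwrite(f'pics/{f}.png',d['frame'][:,:,::-1]); np.save(f'pics/{f}.npy',d,allow_pickle=True); return d
def load(f): return np.load(f'pics/{f}.npy',allow_pickle=True).item()
def pt(d,u,v,z=None):
    k=d['depth'][int(v),int(u)] if z is None else z
    p=np.array([(u-d['cx'])/d['fx']*k,-(v-d['cy'])/d['fy']*k,-k])
    return np.array(d['eye'])+np.array(d['attitude'])@p
E
python3 - <<'E'
from h import *
for n in('top','side'):
    d=snap(n,n+'1'); print(n,d['eye'],d['attitude'],d['fx'],[k for k in d])
s=env.observe();print(s['position'],s['tool_rot'],s['ft_force'],s['time_s'])
E
```

```text
top [0.47525279 0.10756118 1.12291284] [[-0.01323632  0.99631835 -0.08470274]
 [-0.99958844 -0.0153406  -0.0242407 ]
 [-0.02545084  0.08434702  0.99611136]] 457.4852822851707 ['frame', 'depth', 'fx', 'fy', 'cx', 'cy', 'eye', 'attitude']
side [ 0.42432044 -0.48162421  0.62671789] [[ 0.98312     0.11379432 -0.14326871]
 [-0.18295448  0.60436365 -0.77541746]
 [-0.0016517   0.78854006  0.61498117]] 367.8277727346296 ['frame', 'depth', 'fx', 'fy', 'cx', 'cy', 'eye', 'attitude']
[0.24536996 0.4919332  0.22438565] [[-8.94803198e-01  4.46460000e-01 -8.39950276e-04]
 [ 4.46460686e-01  8.94802690e-01 -1.00108478e-03]
 [ 3.04645456e-04 -1.27077864e-03 -9.99999146e-01]] [-0.40153105  0.49004738 -0.59976802] 0.1
```

View pics/top1.png

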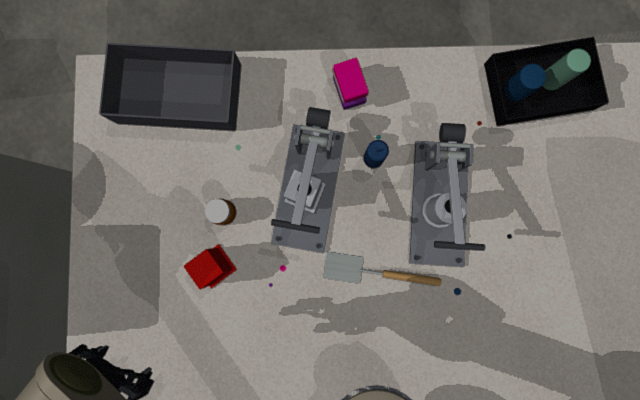

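View pics/side1.png

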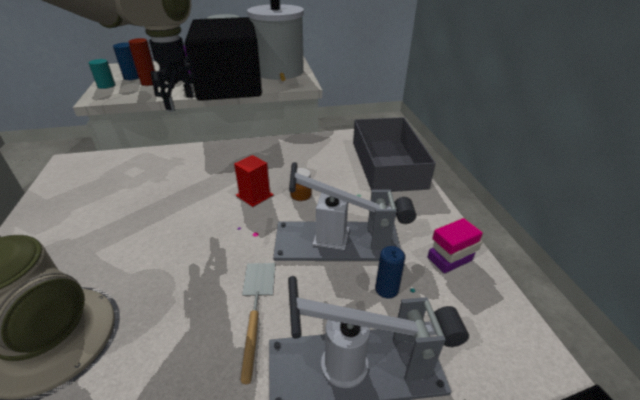

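The square mould is at top (303,190), light grey under the left-hand arm. The red square at (210,267) is the look-alike, and the round mould is at (440,208). I'll confirm with an enlarged crop and measure.

Run:
```python
from h import *
d=load('top1'); c=d['frame'][90:260,190:400,::-1]
cv2.imwrite('pics/crop1.png',cv2.resize(c,None,fx=3.5,fy=3.5,interpolation=cv2.INTER_CUBIC))
# points by height band in region of left stand
v,u=np.mgrid[90:260,255:350]; P=np.array([pt(d,a,b) for a,b in zip(u.ravel(),v.ravel())])
s=(P[:,2]>.16)
Q=P[s]; print(len(Q),Q.min(0),Q.max(0))
B=Q[Q[:,2]>.185]; 
# bar: points with low x
for lo in np.arange(.34,.62,.02):
    q=Q[(Q[:,0]>=lo)&(Q[:,0]<lo+.02)]
    if len(q): print(round(lo,2),len(q),q[:,1].min().round(3),q[:,1].max().round(3),np.median(q,axis=0).round(3))
for n,a,b in(('barL',274,223),('barR',316,229),('hingeL',297,137),('hingeR',330,141),('mould',300,190),('cw',318,116)): print(n,pt(d,a,b).round(3))
```

```text
770 [0.47525279 0.10756118 0.16012198] [0.58580788 0.2252516  1.12291284]
0.46 65 0.108 0.108 [0.475 0.108 1.123]
0.48 228 0.127 0.225 [0.494 0.16  0.198]
0.5 196 0.16 0.225 [0.506 0.182 0.196]
0.52 94 0.158 0.181 [0.529 0.168 0.184]
0.54 98 0.154 0.177 [0.55  0.165 0.175]
0.56 79 0.152 0.173 [0.57  0.161 0.165]
0.58 10 0.152 0.169 [0.583 0.163 0.161]
barL [0.503 0.219 0.197]
barR [0.49  0.133 0.2  ]
hingeL [0.693 0.174 0.136]
hingeR [0.683 0.102 0.132]
mould [0.573 0.167 0.163]
cw [0.742 0.128 0.124]
```

View pics/crop1.png

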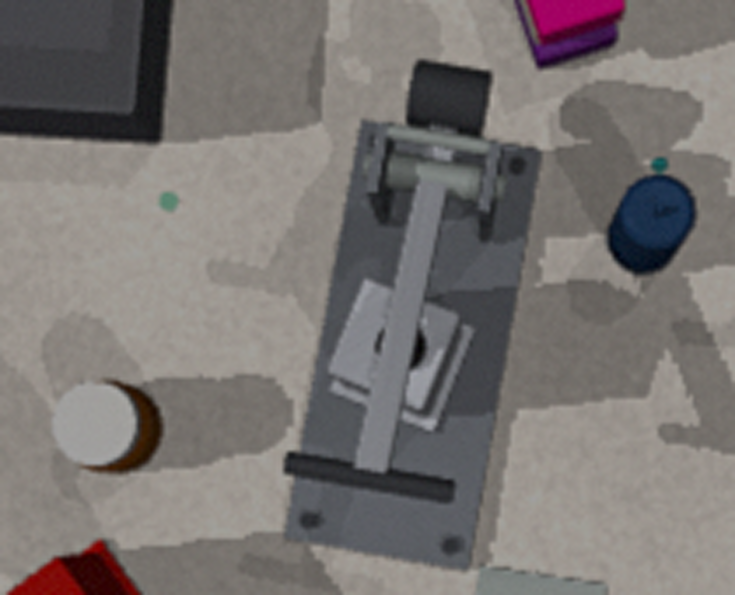

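Confirmed: the left stand holds the grey-white square mould. Crop (400,340) is the mould, (370,475) the bar and (435,165) the hinge. The plan is to put closed fingers under the bar from the near side, tilted 45°, then follow the bar's arc.

```bash
cat >> h.py <<'E'
from scipy.spatial.transform import Rotation as Ro
th=np.radians(-9.2); e=np.array([np.cos(th),np.sin(th),0]); Z=np.array([0,0,1.]); yb=np.cross(Z,e)
bar0=np.array([.497,.176,.193]); r=.22
hinge=bar0+e*r*np.cos(np.radians(25))-Z*r*np.sin(np.radians(25))
def pose(el,phi,off,s):  # bar elevation, tool pitch below horizontal, axis offset below bar, TCP-to-contact
    E,p=np.radians(el),np.radians(phi); bar=hinge+r*(-e*np.cos(E)+Z*np.sin(E))
    a=e*np.cos(p)-Z*np.sin(p); n=e*np.sin(p)+Z*np.cos(p)
    return bar-off*n-s*a, np.c_[np.cross(yb,a),yb,a]
def rel(p,R,p2,R2): # shift in tool axes (units of 50mm), rotvec (units of 8deg)
    return (R.T@(p2-p)/.05).round(2), (Ro.from_matrix(R.T@R2).as_rotvec(degrees=True)/8).round(2)
E
python3 - <<'E'
from h import *
s=env.observe(); p,R=np.array(s['position']),np.array(s['tool_rot'])
print('hinge',hinge,env.tip_reach)
P0,R0=pose(25,45,.027,.07); print(P0,rel(p,R,P0,R0)); 
Rd=pose(25,90,0,0)[1]; print('yaw',rel(p,R,p,Rd)[1],'tilt',rel(p,Rd,p,R0)[1])
print(viewer.get_image('wrist')['T_tool_cam'])
E
```

```text
hinge [0.69382284 0.14412166 0.10002398] 0.017
[0.42929296 0.18696615 0.22340559] (array([-6.01, -3.82,  0.02]), array([-0.86, -5.58, -2.05]))
yaw [-0.01 -0.   -2.16] tilt [ 0.   -5.63  0.  ]
[[-9.61540845e-04  9.65573976e-01  2.60126838e-01  6.61221120e-02]
 [ 9.99999532e-01  9.01120218e-04  3.51529141e-04 -6.91517771e-04]
 [ 1.05021837e-04  2.60127054e-01 -9.65574391e-01 -1.48489493e-01]
 [ 0.00000000e+00  0.00000000e+00  0.00000000e+00  1.00000000e+00]]
```

move_arm --claw 1 --force 20 --motion '[[[-0.5,-0.32,0],[0,0,0]],[[-0.5,-0.32,0],[0,0,0]],[[-0.5,-0.32,0],[0,0,0]],[[-0.5,-0.32,0],[0,0,0]],[[-0.5,-0.32,0],[0,0,0]],[[-0.5,-0.32,0],[0,0,0]],[[-0.5,-0.32,0],[0,0,0]],[[-0.5,-0.32,0],[0,0,0]],[[-0.5,-0.32,0],[0,0,0]],[[-0.5,-0.32,0],[0,0,0]],[[-0.5,-0.32,0],[0,0,0]],[[-0.5,-0.32,0],[0,0,0]],[[0,0,0],[0,0,-0.54]],[[0,0,0],[0,0,-0.54]],[[0,0,0],[0,0,-0.54]],[[0,0,0],[0,0,-0.54]]]'

```text
time_s: 1.75
position: [0.4282, 0.1863, 0.2247]
tool_rot: [[-0.987, 0.158, -0.001], [0.158, 0.987, -0.0], [0.001, -0.0, -1.0]]
ft_force: [-0.3, 0.5, 0.0]
grip_width: 0.0001
gripper_force: 0.0
```

move_arm --motion '[[[0,0,0],[0,-0.56,0]],[[0,0,0],[0,-0.56,0]],[[0,0,0],[0,-0.56,0]],[[0,0,0],[0,-0.56,0]],[[0,0,0],[0,-0.56,0]],[[0,0,0],[0,-0.56,0]],[[0,0,0],[0,-0.56,0]],[[0,0,0],[0,-0.56,0]],[[0,0,0],[0,-0.56,0]],[[0,0,0],[0,-0.56,0]],[[0,0,0],[0,0,0]],[[0,0,0],[0,0,0]]]'

```text
time_s: 2.95
position: [0.4283, 0.1865, 0.2249]
tool_rot: [[-0.702, 0.16, 0.694], [0.114, 0.987, -0.113], [-0.703, -0.0, -0.711]]
ft_force: [-0.1, 0.2, 1.1]
grip_width: 0.0001
gripper_force: 0.0
```

Run:
```python
from h import *
s=env.observe(); p,R=np.array(s['position']),np.array(s['tool_rot'])
P0,R0=pose(25,45,.027,.07); P1,R1=pose(25,45,.027,.0)
print(p,rel(p,R,P0,R0),rel(p,R,P1,R1),s['ft_force'],s['q'],s['grip_width'],s['time_s'])
d=snap('side','side2'); cv2.imwrite('pics/side2c.png',cv2.resize(d['frame'][60:300,140:460,::-1],None,fx=2.4,fy=2.4))
```

```text
[0.42825287 0.18653711 0.22486957] (array([0.01, 0.01, 0.03]), array([-0.  , -0.04,  0.  ])) (array([-0.  ,  0.01,  1.43]), array([-0.  , -0.04,  0.  ])) [-0.11633936  0.19826016  1.07667595] [ 20.36479433   4.40148666 113.04432965 -44.83881512  29.5079414
 -27.16098845] 0.00013217719055708634 2.95
```

View pics/side2c.png

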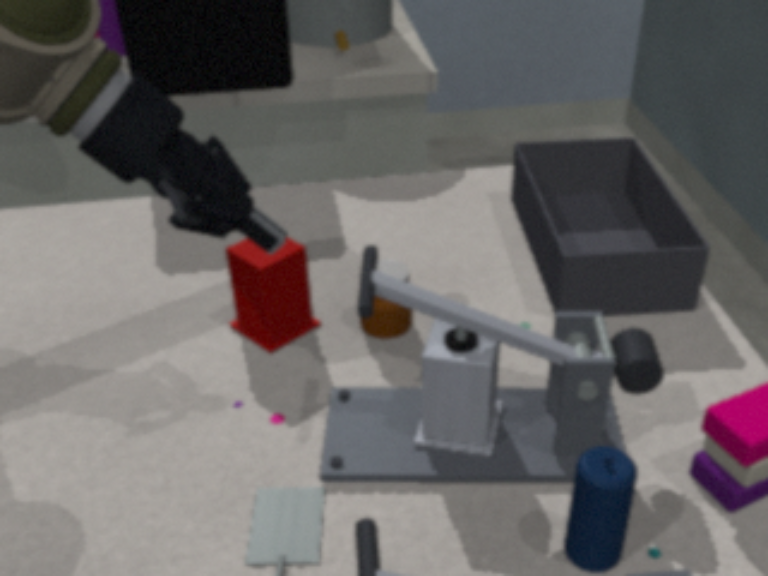

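The picture shows the closed fingers (crop 270,235) aimed at the space below the bar (370,280), with nothing touched. Next I move in under the bar.

move_arm --motion '[[[0,0,0.28],[0,0,0]],[[0,0,0.28],[0,0,0]],[[0,0,0.28],[0,0,0]],[[0,0,0.28],[0,0,0]],[[0,0,0.28],[0,0,0]],[[0,0,0],[0,0,0]],[[0,0,0],[0,0,0]]]'

```text
time_s: 3.7
position: [0.4773, 0.1782, 0.1756]
tool_rot: [[-0.7, 0.162, 0.695], [0.115, 0.987, -0.114], [-0.704, -0.0, -0.71]]
ft_force: [0.1, -0.2, -0.8]
grip_width: 0.0001
gripper_force: 0.0
```

Run:
```python
from h import *
s=env.observe(); p,R=np.array(s['position']),np.array(s['tool_rot'])
print(p,s['ft_force'])
for el,ph,off in((25,45,.018),(30,48,.018),(35,51,.018),(40,54,.018),(45,57,.018),(50,60,.018),(55,63,.018),(60,66,.018),(65,69,.018),(70,72,.018),(75,75,.018),(80,78,.018)):
    q,Q=pose(el,ph,off,0); print(el,*rel(p,R,q,Q),q.round(3)); p,R=q,Q
d=snap('side','side3'); cv2.imwrite('pics/side3c.png',cv2.resize(d['frame'][130:280,220:430,::-1],None,fx=3.5,fy=3.5))
```

```text
[0.47726189 0.17820218 0.17555342] [ 0.13929476 -0.19002309 -0.8046784 ]
25 [-0.17  0.02  0.03] [-0.01 -0.03 -0.01] [0.484 0.178 0.18 ]
30 [-0.37  0.   -0.13] [-0.    0.38 -0.  ] [0.493 0.177 0.198]
35 [-0.37  0.   -0.12] [-0.    0.38 -0.  ] [0.502 0.175 0.215]
40 [-0.37 -0.   -0.11] [0.   0.37 0.  ] [0.513 0.173 0.231]
45 [-0.38  0.   -0.1 ] [ 0.    0.38 -0.  ] [0.525 0.171 0.246]
50 [-0.38 -0.   -0.08] [-0.    0.37 -0.  ] [0.539 0.169 0.26 ]
55 [-0.38  0.   -0.07] [0.   0.38 0.  ] [0.553 0.167 0.272]
60 [-0.38 -0.   -0.06] [-0.    0.38  0.  ] [0.569 0.164 0.283]
65 [-0.38  0.   -0.04] [ 0.    0.37 -0.  ] [0.585 0.162 0.293]
70 [-0.38 -0.   -0.03] [-0.    0.38  0.  ] [0.603 0.159 0.301]
75 [-0.38  0.   -0.02] [ 0.    0.38 -0.  ] [0.62  0.156 0.308]
80 [-0.38  0.   -0.  ] [0.   0.37 0.  ] [0.639 0.153 0.313]
```

View pics/side3c.png

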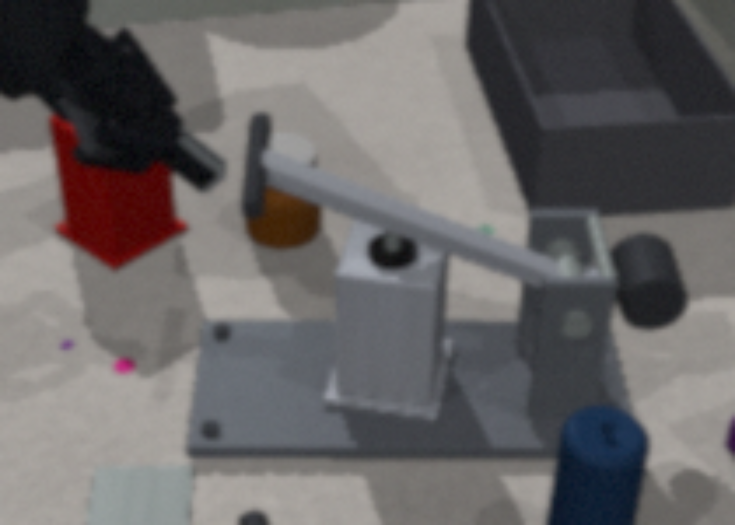

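Run:
```python
from h import *
d=load('side3'); s=env.observe(); p,R=np.array(s['position']),np.array(s['tool_rot'])
for n,w in(('tip',p+.017*R[:,2]),('tcp',p),('bar',bar0),('barL',bar0+.05*yb),('barR',bar0-.05*yb),('hinge',hinge)):
    c=np.array(d['attitude']).T@(w-d['eye']); u=d['cx']+d['fx']*c[0]/-c[2]; v=d['cy']-d['fy']*c[1]/-c[2]
    print(n,(u-220)*3.5,(v-130)*3.5, -c[2], d['depth'][int(v),int(u)])
```

```text
tip 243.63345269905687 196.63195399714195 0.8042055365840746 0.7516979
tcp 223.38148981511443 180.94296161702664 0.7965915286465697 0.0
bar 254.72738963145497 156.4388297554124 0.7870743422481582 0.7810777
barL 256.659325056368 113.52758177437943 0.8264917756061201 0.8197905
barR 252.59174596828998 203.8747500493384 0.7476569088901963 0.74526376
hinge 563.3095058395488 270.47953609502827 0.8477323714518197 0.83570373
```

Run:
```python
from h import *
d=load('side3'); s=env.observe(); p,R=np.array(s['position']),np.array(s['tool_rot'])
v,u=np.mgrid[130:230,225:300]
P=np.array([pt(d,a,b) for a,b in zip(u.ravel(),v.ravel()) if d['depth'][b,a]>0])
L=(P-p)@R
m=(abs(L[:,0])<.03)&(abs(L[:,1])<.03)&(L[:,2]>-.06)&(L[:,2]<.04)&(abs(P[:,2]-bar0[2])>0)
q=L[m]; q=q[q[:,2].argsort()]
for lo in np.arange(-.06,.04,.005):
    t=q[(q[:,2]>=lo)&(q[:,2]<lo+.005)]
    if len(t): print(round(lo,3),len(t),'x',t[:,0].min().round(3),t[:,0].max().round(3),'y',t[:,1].min().round(3),t[:,1].max().round(3))
```

```text
-0.06 38 x -0.014 0.009 y -0.03 0.027
-0.055 37 x -0.013 0.009 y -0.03 0.027
-0.05 17 x -0.013 0.004 y -0.018 0.009
-0.045 27 x -0.011 0.009 y -0.016 0.011
-0.04 24 x -0.011 0.008 y -0.015 0.004
-0.035 29 x -0.011 0.008 y -0.017 0.007
-0.03 30 x -0.01 0.009 y -0.016 0.005
-0.025 23 x -0.01 0.005 y -0.017 0.003
-0.02 30 x -0.01 0.009 y -0.016 0.007
-0.015 21 x -0.01 0.008 y -0.014 0.005
-0.01 16 x -0.01 0.01 y -0.009 0.003
-0.005 49 x -0.03 0.007 y -0.03 0.03
-0.0 2 x -0.03 -0.029 y -0.02 -0.017
0.005 2 x -0.03 -0.03 y -0.016 -0.013
0.01 4 x -0.029 -0.023 y -0.013 -0.01
0.015 6 x -0.029 -0.024 y -0.011 -0.009
0.02 1 x -0.026 -0.026 y -0.011 -0.011
```

Depth shows the shut fingertips end about at the TCP, so I'll go 25 mm further in before lifting.

move_arm --motion '[[[0,0,0.17],[0,0,0]],[[0,0,0.17],[0,0,0]],[[0,0,0.17],[0,0,0]],[[0,0,0],[0,0,0]],[[0,0,0],[0,0,0]]]'

```text
time_s: 4.25
position: [0.4945, 0.1757, 0.1577]
tool_rot: [[-0.7, 0.161, 0.696], [0.114, 0.987, -0.113], [-0.705, 0.0, -0.709]]
ft_force: [0.7, 0.6, 0.5]
grip_width: -0.0002
gripper_force: 0.0
```

Run:
```python
from h import *
s=env.observe(); p,R=np.array(s['position']),np.array(s['tool_rot'])
print(p,s['ft_force'])
for el in range(25,85,5):
    q,Q=pose(el,45+40*(el-25)/55,.018,-.025); print(el,*rel(p,R,q,Q),q.round(3)); p,R=q,Q
d=snap('side','side4'); cv2.imwrite('pics/side4c.png',cv2.resize(d['frame'][130:280,220:430,::-1],None,fx=3.5,fy=3.5))
```

```text
[0.49448211 0.17565623 0.15772682] [0.69891722 0.57760737 0.53831132]
25 [-0.17  0.01  0.04] [-0.   -0.02 -0.  ] [0.502 0.175 0.163]
30 [-0.34  0.   -0.14] [-0.    0.45 -0.  ] [0.509 0.174 0.179]
35 [-0.34 -0.   -0.13] [ 0.    0.45 -0.  ] [0.517 0.173 0.195]
40 [-0.34  0.   -0.12] [0.   0.45 0.  ] [0.527 0.171 0.211]
45 [-0.34  0.   -0.11] [-0.    0.45  0.  ] [0.537 0.169 0.225]
50 [-0.34  0.   -0.1 ] [ 0.    0.45 -0.  ] [0.55  0.167 0.238]
55 [-0.35 -0.   -0.09] [-0.    0.45  0.  ] [0.563 0.165 0.25 ]
60 [-0.35 -0.   -0.09] [ 0.    0.45 -0.  ] [0.577 0.163 0.261]
65 [-0.35 -0.   -0.08] [ 0.    0.45 -0.  ] [0.592 0.161 0.27 ]
70 [-0.35 -0.   -0.07] [-0.    0.45  0.  ] [0.607 0.158 0.279]
75 [-0.35  0.   -0.06] [-0.    0.45 -0.  ] [0.624 0.155 0.285]
80 [-0.35  0.   -0.05] [ 0.    0.45 -0.  ] [0.641 0.153 0.29 ]
```

View pics/side4c.png

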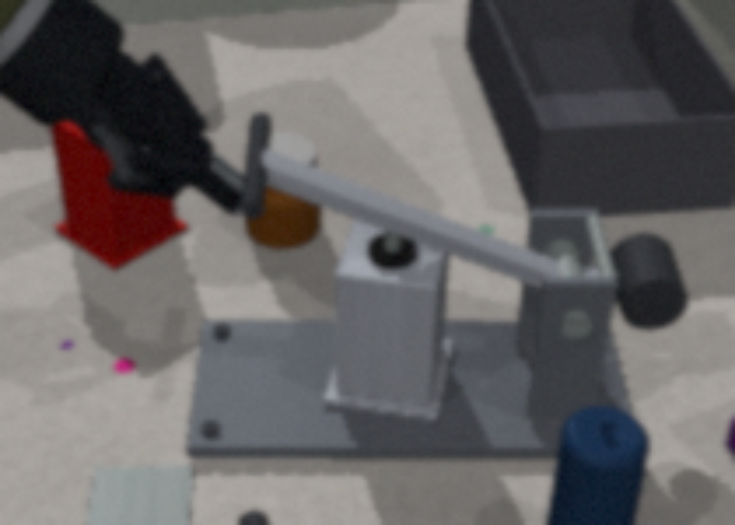

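move_arm --motion '[[[-0.1,0,0.02],[0,0,0]],[[-0.08,0,0.02],[0,0,0]],[[-0.17,0,-0.07],[0,0.22,0]],[[-0.17,0,-0.07],[0,0.22,0]],[[-0.17,0,-0.06],[0,0.22,0]],[[-0.17,0,-0.06],[0,0.22,0]],[[-0.17,0,-0.06],[0,0.22,0]],[[-0.17,0,-0.06],[0,0.22,0]],[[-0.17,0,-0.05],[0,0.22,0]],[[-0.17,0,-0.05],[0,0.22,0]],[[0,0,0],[0,0,0]]]'

```text
time_s: 5.4
position: [0.5407, 0.1685, 0.2247]
tool_rot: [[-0.847, 0.16, 0.507], [0.138, 0.987, -0.081], [-0.513, 0.002, -0.858]]
ft_force: [-0.0, 0.3, 0.1]
grip_width: 0.0
gripper_force: 0.0
```

Run:
```python
from h import *
s=env.observe(); p,R=np.array(s['position']),np.array(s['tool_rot'])
print(p,s['ft_force'])
for el in range(45,90,5):
    q,Q=pose(el,45+40*(el-25)/55,.018,-.025); print(el,*rel(p,R,q,Q),q.round(3)); p,R=q,Q
d=snap('side','side5'); cv2.imwrite('pics/side5c.png',cv2.resize(d['frame'][60:280,160:430,::-1],None,fx=2.6,fy=2.6))
```

```text
[0.54071986 0.16845299 0.22473646] [-0.0154923   0.33245228  0.12046715]
45 [ 0.06  0.01 -0.04] [ 0.01  0.05 -0.01] [0.537 0.169 0.225]
50 [-0.34  0.   -0.1 ] [ 0.    0.45 -0.  ] [0.55  0.167 0.238]
55 [-0.35 -0.   -0.09] [-0.    0.45  0.  ] [0.563 0.165 0.25 ]
60 [-0.35 -0.   -0.09] [ 0.    0.45 -0.  ] [0.577 0.163 0.261]
65 [-0.35 -0.   -0.08] [ 0.    0.45 -0.  ] [0.592 0.161 0.27 ]
70 [-0.35 -0.   -0.07] [-0.    0.45  0.  ] [0.607 0.158 0.279]
75 [-0.35  0.   -0.06] [-0.    0.45 -0.  ] [0.624 0.155 0.285]
80 [-0.35  0.   -0.05] [ 0.    0.45 -0.  ] [0.641 0.153 0.29 ]
85 [-0.35 -0.   -0.04] [-0.    0.45 -0.  ] [0.658 0.15  0.294]
```

View pics/side5c.png

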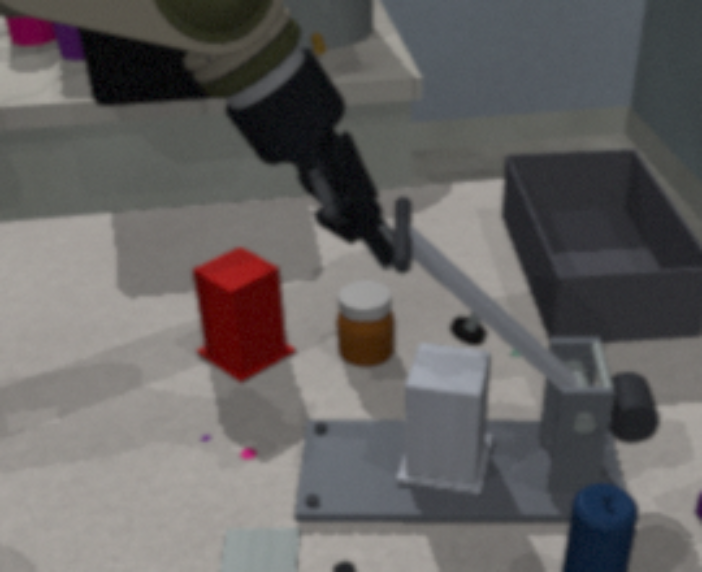

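The picture shows the arm rising on the fingers (bar at 403,235) and the mould undisturbed. I'll continue past balance.

move_arm --motion '[[[-0.16,0,-0.06],[0,0.22,0]],[[-0.16,0,-0.06],[0,0.22,0]],[[-0.17,0,-0.05],[0,0.22,0]],[[-0.17,0,-0.05],[0,0.22,0]],[[-0.17,0,-0.05],[0,0.22,0]],[[-0.17,0,-0.05],[0,0.22,0]],[[-0.17,0,-0.04],[0,0.22,0]],[[-0.17,0,-0.04],[0,0.22,0]],[[-0.17,0,-0.04],[0,0.22,0]],[[-0.17,0,-0.04],[0,0.22,0]],[[-0.17,0,-0.03],[0,0.22,0]],[[-0.17,0,-0.03],[0,0.22,0]],[[-0.17,0,-0.03],[0,0.22,0]],[[-0.17,0,-0.03],[0,0.22,0]],[[0,0,0],[0,0,0]],[[0,0,0],[0,0,0]],[[0,0,0],[0,0,0]],[[0,0,0],[0,0,0]]]'

```text
time_s: 7.25
position: [0.6378, 0.1525, 0.2895]
tool_rot: [[-0.981, 0.16, 0.105], [0.159, 0.987, -0.017], [-0.106, -0.0, -0.994]]
ft_force: [-0.4, 0.5, -0.3]
grip_width: -0.0003
gripper_force: 0.0
```

Run:
```python
from h import *
s=env.observe();print(s['position'],s['ft_force'],s['time_s'])
d=snap('side','side6'); cv2.imwrite('pics/side6c.png',cv2.resize(d['frame'][30:280,160:450,::-1],None,fx=2.3,fy=2.3))
```

```text
[0.63783101 0.15247648 0.28948141] [-0.42631248  0.4604008  -0.27157605] 7.25
```

View pics/side6c.png

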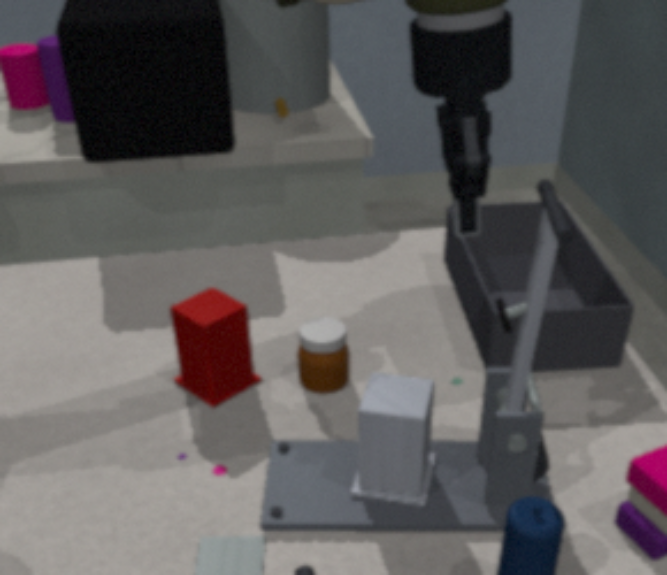

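The arm now stands past upright on its stop (bar at 552,210), clear of the fingers. I'll back off towards the robot.

move_arm --motion '[[[0.4,0,-0.1],[0,0,0]],[[0.4,0,-0.1],[0,0,0]],[[0.4,0,-0.1],[0,0,0]],[[0.4,0,-0.1],[0,0,0]],[[0.4,0,-0.1],[0,0,0]],[[0.4,0,-0.1],[0,0,0]],[[0,0,0],[0,0,0]],[[0,0,0],[0,0,0]],[[0,0,0],[0,0,0]],[[0,0,0],[0,0,0]],[[0,0,0],[0,0,0]]]'

```text
time_s: 8.4
position: [0.518, 0.1717, 0.306]
tool_rot: [[-0.981, 0.161, 0.104], [0.16, 0.987, -0.017], [-0.105, -0.0, -0.994]]
ft_force: [0.9, -0.1, 0.3]
grip_width: -0.0001
gripper_force: 0.0
```

Run:
```python
from h import *
d=snap('side','side7')
```

```text
(no output)
```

View pics/side7.png

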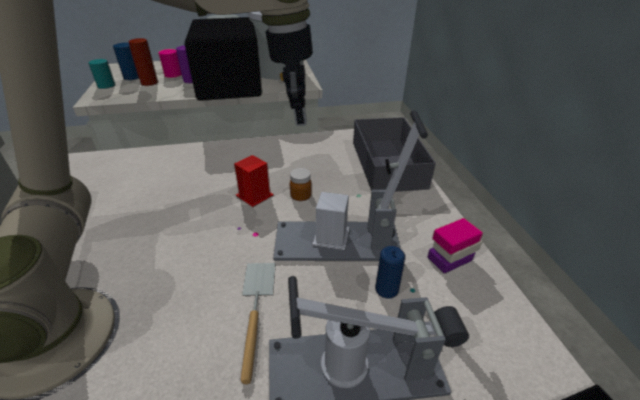

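The square mould's arm stays raised (bar at 418,125). The round mould's arm is down, everything else stands where it was, and the gripper is clear.

```bash
python3 -c "
from rig import env
print(env.close_job())"
```

```text
the job is handed in; nothing more can be done
None
```

The hold-down arm over the square mould was pushed past its balance point, swung to its stop and stayed up by itself; the robot is clear, nothing else was touched, and the job is handed in (no verdict was returned).

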